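# Let down the spring of a hose reel at its pawl

## Robot

A 6-joint arm with a two-finger parallel gripper is mounted at the origin on the work surface. World frame = base frame: x ahead of the robot, y to its left, z up, the work surface at z = 0. Lengths are in m, angles in rad, forces in N, time in s.
With the tool pointing down it reaches from about 0.25 to 0.725 m from the base axis. Payload 4 kg.
Tool frame: the origin (TCP) lies at the very end of the fingers, on their centre line; the grasp point (between the pads) lies 19 mm behind it; y points along the fingers, z is the direction in which the jaws open and shut, and the axes are right-handed (so a half turn about y gives the same grasp; the last joint's range is limited). The gripper opens to 85 mm and grips with 20 to 120 N. Pads are 22 mm wide; open, the fingers measure 114 mm over their backs; the gripper's body (76 mm by 85 mm) begins 54 mm behind the grasp point. The pads swing forward as they close: fully open they stand 13 mm farther back than shut.
Start: joints at [-1.146, 0.241, 0.005, 1.335, 0, 1.571], TCP at [0.206, -0.456, 0.231] pointing down, gripper open.
Joint ranges: [-2.72, 2.72], [-1.05, 1.87], [-1.09, 1.28], [-1.99, 2.15], [-1.42, 1.44], [-3.14, 3.14]. Speed limits (rad/s): [2.79, 2.79, 3.14, 3.14, 3.14, 3.14].

## Interface

Orientations are given as a unit quaternion [x, y, z, w].
In Python, from workcell import bot gives the robot as it stands. The module is installed in compiled form; this text tells all that it offers.
- The arm moves only by the tool move_arm, never from a script. Its argument "increments" is a list of rows, each an object with "grip": the closure, from 0 (fully open) to 1 (shut); "linear": the shift along the tool's x, y, z scaled (see below), a list of three; "twist": the turn about the tool's y scaled (see below). A call has exactly 5 rows; each row shifts and turns the pose as measured when the row begins, along the tool's axes as they then stand; what a row does not reach is not made up. The controller multiplies each number of a shift by 0.2 m and each number of a turn by 2 rad. A row lasts 1/10 s, in which the tool goes at most 50 mm and 8.59 degrees, less where a joint would pass 70% of its speed; a pose out of reach is approached as far as the arm can. A call with a number of a shift or a turn outside -1 to 1 is refused whole. A call with a gripper value outside its range is refused whole. The fingers move at their own pace and stop on an object; the grip force is fixed at half the most. Time passes only in rows, so rows that do not move let the fingers close, or fill a call up. It gives the time, the measured TCP pose, the force and the opening at its end, in the units of the state.
- bot.get_obs(): the state, without advancing time (a new reading comes with each control period).
- bot.camera(name): name is "scene" or "top" or "wrist"; returns (picture, depth): 480x640x3 uint8, blue, green, red; 480x640 float32, m along the optical axis (not along the pixel's ray), 0 where there is no reading.
- bot.camera_params(name): a dict with "camera_matrix" (3x3 intrinsics, pixels), "dist" ([k1, k2, p1, p2, k3] as OpenCV has them; the pictures are not rectified), "rvec" (rotation vector, rad) and "tvec" (3), from world to camera coordinates, as OpenCV has them; the wrist camera has in their place "T_tool_cam" (4x4, takes a point from camera to tool coordinates, whose origin is the TCP and whose axes are the tool frame's). Camera axes: x right, y down, z forward; pixel columns grow to the right and rows downward; lengths in m; the calibration is good to about 2 mm. A picture is of the moment at which its call begins: read the wrist's pose just before it. camera_params takes no time and is no camera call.
- bot.job_done(): hands the job in, once; it reports no verdict.
The state is a dict: "clock": time; "joint_pos": joint angles; "joint_vel": joint speeds; "tau": joint torques, N m; "eef_pos": TCP position; "tool_rot": TCP orientation; "ft_force": force on the tool from outside, world axes, zero at the start; "ft_torque": the same for the moment, N m; "grip_width": finger opening in m.
Only numpy, scipy, OpenCV 4.12 (cv2) and the standard library are available. Lean on these libraries where they do the work, as an engineer would, in place of code of your own. Each camera call takes 0.05 s, during which the arm holds its last target. There are 200 camera calls.

## Task

The bare hose reel on the bench is still wound up against its mainspring and has to be let down before it is opened. Take the ratchet pawl by its grip pin, lift it clear of the toothed wheel and keep it up until the drum has run all the way back against its stop, then let the pawl drop fully back into the teeth and let go of it. Leave the wrench, oil bottle, brass swivel and parts tray where they are.

Things in the scene. Friction and masses are not known exactly. Their poses are not given: they have to be found in the camera images.
- reel: open-frame hose reel bolted to the bench (fixed), grey frame, 240 x 220 mm on the bench, 345 mm high. Origin: on the bench under the middle of the drum; z up, y along the drum's axle, x across it. The -y side is the ratchet side, with toothed wheel and pawl; the +y side has the round spring case. Drum flanges: steel, 265 mm across, at y = -55 and +55 mm.
- ratchet_wheel (a point): centre of the toothed wheel on the reel's -y side, on the axle 150 mm above the bench. Wheel: steel, 124 mm across the tips, 20 teeth 9 mm deep, y = -57 to -69 mm in the reel's frame. The side plate outside it (y = -74 to -80 mm) covers its lower and -x part; under the grip pin it ends 55 mm or more below the pin.
- yoke_bar (a point): middle of the underside of the guide yoke's top channel on the ratchet side: a level steel channel along the reel's x, 170 mm long, y = -80 to -100 mm, 290 to 345 mm above the bench, on a leg at x = -90 to -65 mm. It passes 55 mm over the grip pin: a gripper pointing straight down on the pin strikes it. Lean the gripper out to the reel's -y by 30 to 45 deg, fingers pointing down and in.
- drum (a joint): turning angle of the drum and its toothed wheel, rad. 0 = run right back, against its stop; larger = more wound up (top of the wheel goes to the reel's +x). Starts between 1.9 and 4.4, held by the pawl. Freed, the spring turns it back by itself at 0.6 to 1.3 rad/s until it rests at 0 (at most 6 s), with no more than 0.4 N m. At 0 a tooth gap lies under the pawl's nose.
- pawl (a joint): angle of the pawl, rad. 0 = nose down, fully in the teeth; grows as the nose end is lifted, at most 0.5. The nose is clear of the tooth tips above 0.10. Let go over a gap, it falls back to 0 by its own weight (100 to 165 g). Lifting it takes some 1 to 4 N at the grip pin.
- pawl_grip (a point): on the axis of the pawl's grip pin: a level steel pin 14 mm thick that sticks out of the pawl's nose end to the reel's -y, from y = -69 to -118 mm; this point is at x = +23, y = -100 mm in the reel's frame, 228 mm above the bench with the pawl down. Its x axis runs along the pawl away from the pivot, its y axis along the pin, inward. At least 75 mm free on both sides of it along the reel's x.
- pawl_pivot (a point): point on the pawl's pivot axis (parallel to the reel's y) opposite the grip point, fixed on the reel: with the pawl down it lies 88 mm to the -x side of the grip point and 12 mm lower, 216 mm above the bench. The grip pin swings about it on a radius of 89 mm in the reel's x-z plane, up and toward -x.
- wrench: open-ended wrench lying on the bench, 190 mm long; bystander. Origin under its middle
- oiler: small blue oil bottle with a white cap, 38 mm in diameter, 85 mm high; bystander. Origin at the centre of its foot
- swivel: brass elbow fitting lying on the bench, about 60 x 40 x 26 mm; bystander. Origin on its underside
- parts_tray: black open tray, 130 x 90 x 28 mm; bystander. Origin at the centre of its underside

How it is judged:
By the outcome, as a careful person would: the job done as asked, in the order asked, and still so for the second after the job is handed in, with the robot touching nothing.
It also fails if it takes over 48 s, if anything falls off the work surface, if the arm or the gripper's body presses on something with over 40 N, if the wrist force passes 120 N, or if a joint passes its speed limit or range.

## Working session

There is one attempt and no reset: what is moved stays moved. The work goes in short steps, Python scripts to look and compute and a tool call to move; the robot and the scene stay as the last step left them, time stands still between calls to the robot, and variables do not carry over. Pictures are saved under pics/ and viewed, about 8 in all and at most 12, crops included, and the job is handed in when it is done.

Besides the shell and the picture viewer there is one more tool, called after "Call:" in YAML: its name, and indented under it one key for each argument. move_arm: Moves the arm, as the interface text tells. Its arguments: {"type":"object","properties":{"increments":{"type":"array"}},"required":["increments"]}

```bash
mkdir -p pics; cat > h.py <<'E'
import numpy as np, cv2
from scipy.spatial.transform import Rotation as R
from workcell import bot
def snap(n,f):
    o=bot.get_obs(); im,d=bot.camera(n); cv2.imwrite(f'pics/{f}.png',im); np.savez(f'pics/{f}.npz',d=d,p=o['eef_pos'],q=o['tool_rot']); return im,d
def world(n,f,uv):
    z=np.load(f'pics/{f}.npz'); d=z['d']; c=bot.camera_params(n); K=np.array(c['camera_matrix']); uv=np.atleast_2d(np.array(uv,float))
    zz=d[uv[:,1].round().astype(int),uv[:,0].round().astype(int)]
    n2=cv2.undistortPoints(uv[:,None],K,np.array(c['dist']))[:,0]
    P=np.c_[n2*zz[:,None],zz]
    if 'rvec' in c:
        Rm=cv2.Rodrigues(np.array(c['rvec'],float))[0]; return (P-np.ravel(c['tvec']))@Rm
    T=np.array(c['T_tool_cam']); P=P@T[:3,:3].T+T[:3,3]; return P@R.from_quat(z['q']).as_matrix().T+z['p']
E
python3 - <<'E'
from h import *
for n in ('scene','top'): snap(n,n+'0')
o=bot.get_obs(); print({k:np.round(v,3) for k,v in o.items()})
print(R.from_quat(o['tool_rot']).as_matrix().round(3))
for n in ('scene','top'):
    c=bot.camera_params(n);print(n,np.round(c['camera_matrix'],0).tolist(), (-cv2.Rodrigues(np.array(c['rvec'],float))[0].T@np.ravel(c['tvec'])).round(3))
print(np.round(bot.camera_params('wrist')['T_tool_cam'],3))
E
```

```text
{'clock': np.float64(0.1), 'joint_pos': array([-1.146,  0.241,  0.004,  1.335, -0.   ,  1.571]), 'joint_vel': array([ 0.001, -0.002,  0.003, -0.   , -0.001,  0.   ]), 'tau': array([-0.0000e+00, -3.7314e+01,  2.5301e+01,  1.1000e-02,  0.0000e+00,
       -0.0000e+00]), 'eef_pos': array([ 0.206, -0.455,  0.231]), 'tool_rot': array([-0.149,  0.692, -0.691,  0.149]), 'ft_force': array([-0.67 ,  0.484, -0.092]), 'ft_torque': array([ 0.023, -0.015, -0.049]), 'grip_width': np.float64(0.085)}
[[-0.911 -0.001  0.412]
 [-0.412  0.002 -0.911]
 [ 0.    -1.    -0.002]]
scene [[439.0, 0.0, 321.0], [0.0, 439.0, 239.0], [0.0, 0.0, 1.0]] [ 1.056 -0.195  0.84 ]
top [[625.0, 0.0, 319.0], [0.0, 625.0, 236.0], [0.0, 0.0, 1.0]] [ 0.364 -0.114  1.527]
[[ 0.     0.963  0.271 -0.069]
 [ 0.    -0.271  0.963 -0.143]
 [ 1.     0.    -0.     0.   ]
 [ 0.     0.     0.     1.   ]]
```

View pics/scene0.png

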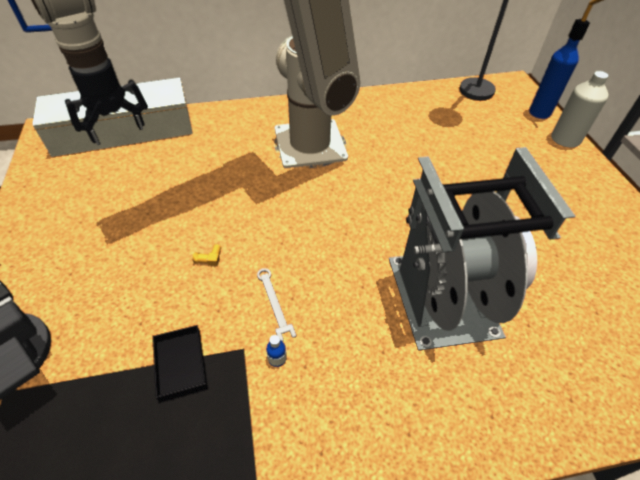

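View pics/top0.png

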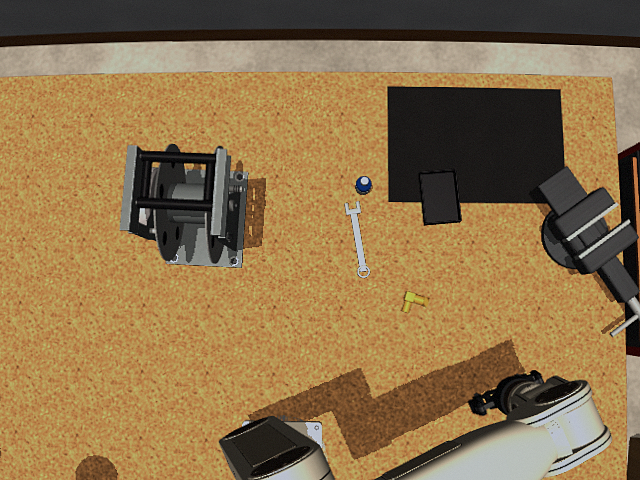

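The reel sits at the left, around scene (470,260) and top (185,205), with its ratchet side toward world -y. The robot is at the bottom of the top view. The bystanders lie well away, at top x > 340.

```bash
python3 - <<'E'
from h import *
a=cv2.imread('pics/scene0.png')[145:355,380:580]; b=cv2.imread('pics/top0.png')[135:275,110:260]
a=cv2.resize(a,None,fx=2.8,fy=2.8,interpolation=3)[:590]; b=cv2.resize(b,(375,350),interpolation=3)
b=cv2.copyMakeBorder(b,0,a.shape[0]-350,0,0,0); cv2.imwrite('pics/c1.png',np.hstack([a,b])[:600,:935][:, :]); print(a.shape)
cv2.imwrite('pics/c1.png',cv2.resize(cv2.imread('pics/c1.png'),None,fx=.85,fy=.85))
# plane at z~0.345 in top: yoke top
d=np.load('pics/top0.npz')['d']; vs,us=np.mgrid[135:275,110:260]; uv=np.c_[us.ravel(),vs.ravel()]
W=world('top','top0',uv); m=(W[:,2]>.33)&(W[:,2]<.36)
print(m.sum()); 
img=np.zeros((480,640),np.uint8); img[uv[m][:,1],uv[m][:,0]]=255
n,l,s,c=cv2.connectedComponentsWithStats(img)
for i in range(1,n):
    if s[i,4]>40:
        k=l[uv[:,1],uv[:,0]]==i; print(s[i]); 
        r=cv2.minAreaRect(W[k][:,:2].astype(np.float32)*1000); print(r, cv2.boxPoints(r).round(0).tolist(), np.median(W[k][:,2]))
E
```

```text
(588, 560, 3)
2092
[120 145  19  87 993]
((595.2395629882812, 283.0541076660156), (22.266033172607422, 170.30076599121094), 87.63468933105469) [[510.0, 275.0], [680.0, 268.0], [681.0, 291.0], [511.0, 298.0]] 0.3439570830873259
[210 149  17  87 908]
((587.1463012695312, 109.09187316894531), (31.375627517700195, 169.00360107421875), 88.11011505126953) [[502.0, 96.0], [671.0, 91.0], [672.0, 122.0], [503.0, 128.0]] 0.3448425783872492
```

View pics/c1.png

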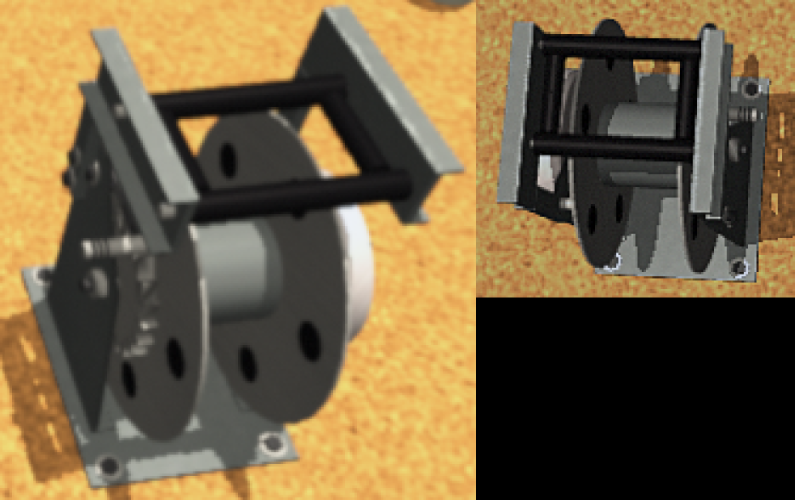

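The crop shows the grip pin sticking out toward world -y at about scene (428,248), below the yoke channel, with the pawl behind it. Next I measure its depth there.

```bash
python3 - <<'E'
from h import *
vs,us=np.mgrid[232:262,405:450]; uv=np.c_[us.ravel(),vs.ravel()]
W=world('scene','scene0',uv)
m=(W[:,2]>.20)&(W[:,2]<.25)&(W[:,1]<.13)&(W[:,0]>.56)&(W[:,0]<.66)
print(np.c_[uv[m],(W[m]*1000).round()].astype(int)[::2].tolist())
# yoke edges in top
vs,us=np.mgrid[135:275,190:260]; uv=np.c_[us.ravel(),vs.ravel()]
W=world('top','top0',uv); m=(abs(W[:,2]-.345)<.004); P=W[m]*1000
for x in range(505,675,20):
    y=P[abs(P[:,0]-x)<4][:,1]; print(x,len(y),np.sort(y).round(0)[[0,1,-2,-1]] if len(y)>3 else '')
E
```

```text
[[423, 232, 561, 114, 209], [425, 232, 565, 116, 212], [431, 232, 570, 125, 216], [433, 232, 577, 125, 225], [424, 233, 565, 115, 209], [426, 233, 566, 118, 210], [429, 233, 561, 128, 203], [432, 233, 575, 125, 219], [434, 233, 581, 125, 226], [423, 234, 565, 113, 207], [425, 234, 569, 115, 211], [428, 234, 563, 125, 203], [430, 234, 563, 129, 201], [433, 234, 580, 124, 221], [423, 235, 564, 115, 202], [425, 235, 567, 117, 206], [428, 235, 564, 125, 200], [430, 235, 566, 128, 202], [433, 235, 580, 125, 219], [435, 235, 586, 125, 226], [424, 236, 569, 114, 206], [426, 236, 569, 118, 204], [429, 236, 568, 125, 202], [431, 236, 569, 129, 203], [433, 236, 582, 124, 219], [435, 236, 587, 125, 225], [425, 237, 573, 114, 207], [427, 237, 573, 118, 207], [430, 237, 571, 126, 203], [432, 237, 580, 124, 214], [434, 237, 584, 125, 218], [436, 237, 591, 125, 226], [424, 238, 570, 114, 201], [426, 238, 571, 118, 202], [430, 238, 573, 126, 201], [432, 238, 580, 125, 211], [434, 238, 586, 125, 217], [436, 238, 594, 123, 227], [425, 239, 574, 115, 202], [427, 239, 573, 120, 200], [431, 239, 579, 124
[... 3368 characters left out ...]
, 225], [437, 253, 614, 122, 208], [439, 253, 615, 126, 208], [441, 253, 616, 129, 209], [436, 254, 612, 122, 203], [438, 254, 616, 124, 207], [440, 254, 617, 127, 208], [436, 255, 613, 123, 200], [438, 255, 618, 123, 206], [440, 255, 618, 127, 206], [437, 256, 616, 123, 202], [439, 256, 618, 126, 203], [441, 256, 620, 128, 205], [438, 257, 619, 124, 202], [440, 257, 619, 128, 201], [438, 258, 622, 122, 203], [438, 259, 622, 123, 200]]
505 27 [ 97.  98. 117. 117.]
525 46 [ 96.  97. 116. 116.]
545 39 [ 97.  97. 115. 115.]
565 39 [ 95.  96. 113. 115.]
585 43 [ 94.  94. 114. 114.]
605 39 [ 93.  93. 112. 112.]
625 43 [ 93.  93. 111. 111.]
645 32 [ 92.  92. 112. 112.]
665 34 [ 91.  91. 109. 109.]
```

The grip point comes out near (0.616, 0.093, 0.228), with reel yaw about -2.4°. The yoke's outer edge is at y≈0.093, which agrees with reel y = -100. Moves only allow a turn about the tool's own y axis, so I can't command the required lean directly. It may be reachable through what happens at the reach limit. Before using the free space at +y, I'll check what stands there.

```bash
cat >> h.py <<'E'
def plan(dw):
    "world shift -> tool-axes numbers"
    o=bot.get_obs(); return (R.from_quat(o['tool_rot']).inv().apply(dw)/0.2).round(3)
def st():
    o=bot.get_obs(); M=R.from_quat(o['tool_rot']).as_matrix()
    print(round(o['clock'],2),'q',np.round(o['joint_pos'],3),'p',np.round(o['eef_pos'],4),'ty',M[:,1].round(3),'tz',M[:,2].round(3),'F',np.round(o['ft_force'],1),'w',round(o['grip_width'],4)); return o,M
E
python3 - <<'E'
from h import *
for n,pts in (('scene',[(478,88),(490,50),(555,80),(575,120),(570,30),(310,150),(70,40)]),('top',[(95,468),(275,450),(590,230)])):
    print(n,[(p,w.round(2).tolist()) for p,w in zip(pts,world(n,n+'0',pts))])
E
```

```text
scene [((478, 88), [-0.17, 0.61, 0.02]), ((490, 50), [-0.19, 0.63, 0.14]), ((555, 80), [0.01, 0.74, 0.14]), ((575, 120), [0.15, 0.74, 0.1]), ((570, 30), [-1.12, 1.7, -0.31]), ((310, 150), [0.06, -0.01, 0.03]), ((70, 40), [0.24, -0.46, 0.47])]
top [((95, 468), [-0.04, 0.46, 0.0]), ((275, 450), [0.16, -0.04, 0.62]), ((590, 230), [0.55, -0.72, 0.09])]
```

Call:
move_arm:
  increments:
    - {"grip": 0.3,"linear": [-0.16,-0.1,-0.16],"twist": -0.07}
    - {"grip": 0.3,"linear": [-0.16,-0.1,-0.16],"twist": -0.07}
    - {"grip": 0.3,"linear": [-0.16,-0.1,-0.16],"twist": -0.07}
    - {"grip": 0.3,"linear": [-0.16,-0.1,-0.16],"twist": -0.07}
    - {"grip": 0.3,"linear": [-0.16,-0.1,-0.16],"twist": -0.07}

```text
clock: 0.6
eef_pos: [0.2219, -0.2314, 0.3268]
tool_rot: [-0.383, 0.6, -0.589, 0.383]
ft_force: [2.0, 0.2, 0.4]
grip_width: 0.0599
```

```bash
python3 -c "
from h import *
st()"
```

```text
0.6 q [-0.81  -0.131 -0.147  1.571  0.004  1.187] p [ 0.2219 -0.2314  0.3268] ty [-0.008  0.014 -1.   ] tz [ 0.911 -0.413 -0.013] F [2.  0.2 0.4] w 0.0599
```

Call:
move_arm:
  increments:
    - {"grip": 0.3,"linear": [-0.2,-0.1,0.08],"twist": -0.065}
    - {"grip": 0.3,"linear": [-0.2,-0.1,0.06],"twist": -0.065}
    - {"grip": 0.3,"linear": [-0.2,-0.1,0.06],"twist": -0.065}
    - {"grip": 0.3,"linear": [-0.22,-0.06,0.06],"twist": 0}
    - {"grip": 0.3,"linear": [-0.22,-0.06,0.06],"twist": 0}

```text
clock: 1.1
eef_pos: [0.319, -0.0343, 0.4165]
tool_rot: [-0.492, 0.511, -0.502, 0.496]
ft_force: [0.9, -0.5, 0.0]
grip_width: 0.0601
```

```bash
python3 -c "
from h import *
st()"
```

```text
1.1 q [-0.119 -0.116  0.097  1.791  0.012  1.477] p [ 0.319  -0.0343  0.4165] ty [-0.005  0.013 -1.   ] tz [ 1.    -0.025 -0.006] F [ 0.9 -0.5  0. ] w 0.0601
```

Call:
move_arm:
  increments:
    - {"grip": 0.3,"linear": [-0.24,-0.04,0.0],"twist": 0}
    - {"grip": 0.3,"linear": [-0.24,-0.04,0.0],"twist": 0}
    - {"grip": 0.3,"linear": [-0.24,-0.04,-0.05],"twist": 0}
    - {"grip": 0.3,"linear": [-0.22,-0.04,-0.1],"twist": 0}
    - {"grip": 0.3,"linear": [-0.22,-0.04,-0.1],"twist": 0}

```text
clock: 1.6
eef_pos: [0.2754, 0.2039, 0.4587]
tool_rot: [-0.492, 0.511, -0.502, 0.495]
ft_force: [1.4, 0.5, -0.4]
grip_width: 0.0598
```

Call:
move_arm:
  increments:
    - {"grip": 0.3,"linear": [-0.2,-0.1,-0.1],"twist": 0}
    - {"grip": 0.3,"linear": [-0.2,-0.1,-0.1],"twist": 0}
    - {"grip": 0.3,"linear": [-0.2,-0.1,-0.1],"twist": 0}
    - {"grip": 0.3,"linear": [-0.2,-0.1,-0.1],"twist": 0}
    - {"grip": 0.3,"linear": [-0.1,-0.1,-0.1],"twist": 0}

```text
clock: 2.1
eef_pos: [0.1738, 0.3899, 0.5447]
tool_rot: [-0.491, 0.511, -0.499, 0.498]
ft_force: [0.4, -0.8, 0.1]
grip_width: 0.0598
```

```bash
python3 -c "
from h import *
st()"
```

```text
2.1 q [1.143 0.206 0.801 2.15  0.012 2.735] p [0.1738 0.3899 0.5447] ty [-0.004  0.019 -1.   ] tz [ 1.    -0.021 -0.005] F [ 0.4 -0.8  0.1] w 0.0598
```

Joint 4 is at its 2.15 limit with the tool still pointing down. Pushing up from here should tip the tool outward.

Call:
move_arm:
  increments:
    - {"grip": 0.3,"linear": [0.0,-0.15,-0.15],"twist": 0}
    - {"grip": 0.3,"linear": [0.0,-0.15,-0.15],"twist": 0}
    - {"grip": 0.3,"linear": [0.0,-0.2,0],"twist": 0}
    - {"grip": 0.3,"linear": [0.0,-0.2,0],"twist": 0}
    - {"grip": 0.3,"linear": [0.0,-0.2,0],"twist": 0}

```text
clock: 2.6
eef_pos: [0.1036, 0.3726, 0.5938]
tool_rot: [-0.455, 0.529, -0.476, 0.536]
ft_force: [0.5, 0.1, -0.7]
grip_width: 0.0596
```

```bash
python3 -c "
from h import *
st()"
```

```text
2.6 q [1.292 0.084 0.799 2.149 0.009 2.878] p [0.1036 0.3726 0.5938] ty [ 0.029  0.134 -0.991] tz [ 1.    -0.015  0.027] F [ 0.5  0.1 -0.7] w 0.0596
```

Call:
move_arm:
  increments:
    - {"grip": 0.3,"linear": [0.0,-0.25,0],"twist": 0}
    - {"grip": 0.3,"linear": [0.0,-0.25,0],"twist": 0}
    - {"grip": 0.3,"linear": [0.0,-0.25,0],"twist": 0}
    - {"grip": 0.3,"linear": [0.0,-0.25,0],"twist": 0}
    - {"grip": 0.3,"linear": [0.0,-0.25,0],"twist": 0}

```text
clock: 3.1
eef_pos: [0.0924, 0.3206, 0.6627]
tool_rot: [-0.389, 0.557, -0.44, 0.587]
ft_force: [0.6, -0.3, -0.2]
grip_width: 0.0599
```

```bash
python3 -c "
from h import *
st()"
```

```text
3.1 q [ 1.282 -0.065  0.842  2.149  0.009  2.876] p [0.0924 0.3206 0.6627] ty [ 0.083  0.311 -0.947] tz [ 0.996 -0.034  0.077] F [ 0.6 -0.3 -0.2] w 0.0599
```

Call:
move_arm:
  increments:
    - {"grip": 0.3,"linear": [-0.1,-0.23,0],"twist": 0}
    - {"grip": 0.3,"linear": [-0.1,-0.23,0],"twist": 0}
    - {"grip": 0.3,"linear": [-0.1,-0.23,0],"twist": 0}
    - {"grip": 0.3,"linear": [-0.1,-0.23,0],"twist": 0}
    - {"grip": 0.3,"linear": [-0.1,-0.23,0],"twist": 0}

```text
clock: 3.6
eef_pos: [0.0753, 0.3285, 0.738]
tool_rot: [-0.316, 0.585, -0.393, 0.635]
ft_force: [-0.7, 0.7, 0.2]
grip_width: 0.0594
```

```bash
python3 -c "
from h import *
st()"
```

```text
3.6 q [ 1.373 -0.071  1.039  2.149 -0.03   2.963] p [0.0753 0.3285 0.738 ] ty [ 0.129  0.491 -0.862] tz [ 0.992 -0.058  0.116] F [-0.7  0.7  0.2] w 0.0594
```

Call:
move_arm:
  increments:
    - {"grip": 0.3,"linear": [-0.1,-0.23,0],"twist": 0}
    - {"grip": 0.3,"linear": [-0.1,-0.23,0],"twist": 0}
    - {"grip": 0.3,"linear": [-0.1,-0.23,0],"twist": 0}
    - {"grip": 0.3,"linear": [-0.1,-0.23,0],"twist": 0}
    - {"grip": 0.3,"linear": [0,0,0],"twist": 0}

```text
clock: 4.1
eef_pos: [0.0603, 0.303, 0.7971]
tool_rot: [-0.259, 0.605, -0.347, 0.668]
ft_force: [0.2, -0.4, 0.9]
grip_width: 0.0599
```

```bash
python3 -c "
from h import *
st()"
```

```text
4.1 q [ 1.441 -0.117  1.158  2.15  -0.068  3.014] p [0.0603 0.303  0.7971] ty [ 0.15   0.625 -0.766] tz [ 0.988 -0.074  0.133] F [ 0.2 -0.4  0.9] w 0.0599
```

The tool now leans 39° toward the reel's +y, with 8.6° of sideways lean. I'll carry it back to the pin and give it a half turn on the way, so the wrist camera sits on the outer side, away from the yoke.

```bash
cat >> h.py <<'E'
def rows(wps,tw=0,step=.045,grip=.3):
    "tool-axes numbers per row through waypoints, tw = total twist number"
    o=bot.get_obs(); M=R.from_quat(o['tool_rot']); p=np.array(o['eef_pos']); L=[]
    for w in wps:
        n=int(np.ceil(np.linalg.norm(w-p)/step)); L+=[(np.array(w)-p)/n]*n; p=np.array(w)
    n=max(len(L),int(np.ceil(abs(tw)/.074))); t=np.r_[np.full(int(np.ceil(abs(tw)/.074)),np.sign(tw)*.074),np.zeros(99)]
    for i,d in enumerate(L):
        print(i,(M.inv().apply(d)/.2).round(2).tolist(),t[i]); M=M*R.from_rotvec([0,2*t[i],0])
E
python3 -c "
from h import *
rows([np.array([.30,.25,.68]),np.array([.40,-.05,.5]),np.array([.56,-.09,.36])],-1.57)"
```

```text
0 [0.09, 0.07, 0.16] -0.074
1 [0.11, 0.07, 0.15] -0.074
2 [0.13, 0.07, 0.13] -0.074
3 [0.15, 0.07, 0.11] -0.074
4 [0.16, 0.07, 0.09] -0.074
5 [0.17, 0.07, 0.06] -0.074
6 [0.18, 0.07, 0.03] -0.074
7 [0.15, -0.02, -0.14] -0.074
8 [0.12, -0.02, -0.16] -0.074
9 [0.1, -0.02, -0.18] -0.074
10 [0.07, -0.02, -0.19] -0.074
11 [0.04, -0.02, -0.2] -0.074
12 [0.01, -0.02, -0.2] -0.074
13 [-0.02, -0.02, -0.2] -0.074
14 [-0.05, -0.02, -0.2] -0.074
15 [-0.07, -0.02, -0.19] -0.074
16 [0.01, 0.11, -0.19] -0.074
17 [-0.02, 0.11, -0.19] -0.074
18 [-0.04, 0.11, -0.18] -0.074
19 [-0.07, 0.11, -0.17] -0.074
20 [-0.1, 0.11, -0.16] -0.074
```

Call:
move_arm:
  increments:
    - {"grip": 0.3,"linear": [0.09,0.07,0.16],"twist": -0.074}
    - {"grip": 0.3,"linear": [0.11,0.07,0.15],"twist": -0.074}
    - {"grip": 0.3,"linear": [0.13,0.07,0.13],"twist": -0.074}
    - {"grip": 0.3,"linear": [0.15,0.07,0.11],"twist": -0.074}
    - {"grip": 0.3,"linear": [0.16,0.07,0.09],"twist": -0.074}

```text
clock: 4.6
eef_pos: [0.158, 0.2759, 0.7313]
tool_rot: [-0.343, 0.436, -0.277, 0.785]
ft_force: [-0.4, -0.1, -0.6]
grip_width: 0.0599
```

Call:
move_arm:
  increments:
    - {"grip": 0.3,"linear": [0.17,0.07,0.06],"twist": -0.074}
    - {"grip": 0.3,"linear": [0.18,0.07,0.03],"twist": -0.074}
    - {"grip": 0.3,"linear": [0.15,-0.02,-0.14],"twist": -0.074}
    - {"grip": 0.3,"linear": [0.12,-0.02,-0.16],"twist": -0.074}
    - {"grip": 0.3,"linear": [0.1,-0.02,-0.18],"twist": -0.074}

```text
clock: 5.1
eef_pos: [0.1936, 0.1941, 0.6506]
tool_rot: [-0.407, 0.24, -0.188, 0.861]
ft_force: [0.3, 0.5, -1.0]
grip_width: 0.0596
```

```bash
python3 -c "
from h import *
o,M=st()
rows([np.array([.40,-.05,.5]),np.array([.56,-.09,.36])],-.83)"
```

```text
5.1 q [ 0.083 -0.295  0.471  2.117  0.624  0.805] p [0.1936 0.1941 0.6506] ty [ 0.128  0.597 -0.792] tz [0.567 0.611 0.553] F [ 0.3  0.5 -1. ] w 0.0596
0 [0.21, -0.0, -0.07] -0.074
1 [0.2, -0.0, -0.1] -0.074
2 [0.18, -0.0, -0.13] -0.074
3 [0.16, -0.0, -0.15] -0.074
4 [0.13, -0.0, -0.18] -0.074
5 [0.11, -0.0, -0.19] -0.074
6 [0.08, -0.0, -0.21] -0.074
7 [0.04, -0.0, -0.22] -0.074
8 [0.06, 0.11, -0.18] -0.074
9 [0.03, 0.11, -0.18] -0.074
10 [0.01, 0.11, -0.19] -0.074
11 [-0.02, 0.11, -0.19] -0.074
12 [-0.05, 0.11, -0.18] 0.0
```

Call:
move_arm:
  increments:
    - {"grip": 0.3,"linear": [0.21,0,-0.07],"twist": -0.074}
    - {"grip": 0.3,"linear": [0.2,0,-0.1],"twist": -0.074}
    - {"grip": 0.3,"linear": [0.18,0,-0.13],"twist": -0.074}
    - {"grip": 0.3,"linear": [0.16,0,-0.15],"twist": -0.074}
    - {"grip": 0.3,"linear": [0.13,0,-0.18],"twist": -0.074}

```text
clock: 5.6
eef_pos: [0.2803, 0.0853, 0.5684]
tool_rot: [-0.446, 0.001, -0.077, 0.892]
ft_force: [1.5, 0.5, 0.1]
grip_width: 0.06
```

```bash
python3 -c "
from h import *
o,M=st()
rows([np.array([.40,-.05,.5]),np.array([.56,-.09,.36])],-.48)"
```

```text
5.6 q [-0.373 -0.159  0.307  2.148  0.642 -0.294] p [0.2803 0.0853 0.5684] ty [ 0.136  0.59  -0.796] tz [0.07  0.796 0.601] F [1.5 0.5 0.1] w 0.06
0 [0.13, -0.01, -0.14] -0.074
1 [0.11, -0.01, -0.16] -0.074
2 [0.09, -0.01, -0.17] -0.074
3 [0.06, -0.01, -0.18] -0.074
4 [0.03, -0.01, -0.19] -0.074
5 [0.04, 0.11, -0.18] -0.074
6 [0.02, 0.11, -0.19] -0.074
7 [-0.01, 0.11, -0.19] 0.0
8 [-0.01, 0.11, -0.19] 0.0
9 [-0.01, 0.11, -0.19] 0.0
```

```bash
python3 -c "
from h import *
rows([np.array([.40,-.05,.5]),np.array([.55,-.09,.38])],-.74)"
```

```text
0 [0.13, -0.01, -0.14] -0.074
1 [0.11, -0.01, -0.16] -0.074
2 [0.09, -0.01, -0.17] -0.074
3 [0.06, -0.01, -0.18] -0.074
4 [0.03, -0.01, -0.19] -0.074
5 [0.04, 0.09, -0.17] -0.074
6 [0.02, 0.09, -0.17] -0.074
7 [-0.01, 0.09, -0.17] -0.074
8 [-0.03, 0.09, -0.17] -0.074
9 [-0.06, 0.09, -0.16] -0.074
```

Call:
move_arm:
  increments:
    - {"grip": 0.3,"linear": [0.13,-0.01,-0.14],"twist": -0.074}
    - {"grip": 0.3,"linear": [0.11,-0.01,-0.16],"twist": -0.074}
    - {"grip": 0.3,"linear": [0.09,-0.01,-0.17],"twist": -0.074}
    - {"grip": 0.3,"linear": [0.06,-0.01,-0.18],"twist": -0.074}
    - {"grip": 0.3,"linear": [0.03,-0.01,-0.19],"twist": -0.074}

```text
clock: 6.1
eef_pos: [0.4021, -0.0555, 0.4951]
tool_rot: [-0.442, -0.324, 0.092, 0.831]
ft_force: [0.3, -0.7, 0.4]
grip_width: 0.0596
```

Call:
move_arm:
  increments:
    - {"grip": 0.3,"linear": [0.04,0.09,-0.17],"twist": -0.074}
    - {"grip": 0.3,"linear": [0.02,0.09,-0.17],"twist": -0.074}
    - {"grip": 0.3,"linear": [-0.01,0.09,-0.17],"twist": -0.074}
    - {"grip": 0.3,"linear": [-0.03,0.09,-0.17],"twist": -0.074}
    - {"grip": 0.3,"linear": [-0.06,0.09,-0.16],"twist": -0.074}

```text
clock: 6.6
eef_pos: [0.5559, -0.1019, 0.3662]
tool_rot: [-0.377, -0.605, 0.249, 0.656]
ft_force: [-0.4, -0.2, 0.4]
grip_width: 0.0599
```

```bash
python3 -c "
from h import *
o,M=st()
im,d=snap('wrist','w1')"
```

```text
6.6 q [-0.499  0.46   0.5    1.822  0.622 -1.95 ] p [ 0.5559 -0.1019  0.3662] ty [ 0.13   0.593 -0.795] tz [-0.981  0.192 -0.017] F [-0.4 -0.2  0.4] w 0.0599
```

View pics/w1.png

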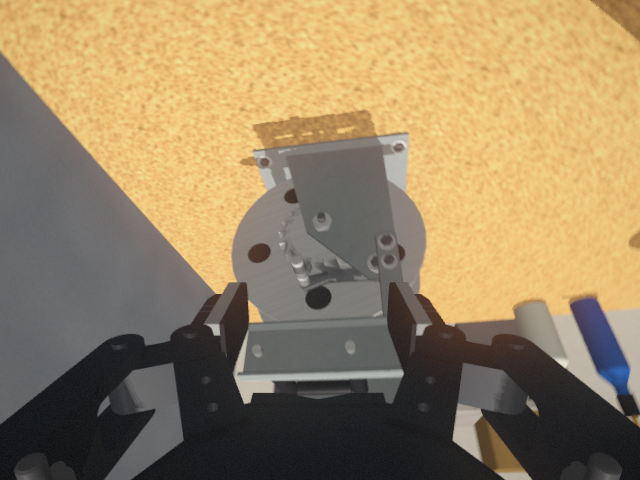

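The wrist view, which is upside down, shows the side plate, the toothed wheel and the grip pin at about (300,270). The yoke channel is at rows 320–375, between the fingers. I'll measure the pin from here.

```bash
python3 -c "
from h import *
im=cv2.imread('pics/w1.png')[225:300,255:345]; cv2.imwrite('pics/w1c.png',cv2.resize(im,None,fx=6,fy=6,interpolation=2))
for r in range(252,292,3):
    us=np.arange(280,325,3); W=world('wrist','w1',np.c_[us,us*0+r])*1000; print(r,[(int(u),*w.round().astype(int).tolist()) for u,w in zip(us,W) if w[2]>205 and w[1]<125])"
```

```text
252 []
255 []
258 [(292, 622, 75, 225), (295, 619, 76, 225), (298, 615, 75, 226), (301, 612, 74, 227)]
261 [(292, 622, 74, 229), (295, 618, 74, 230), (298, 615, 74, 230), (301, 611, 73, 231), (304, 610, 81, 227)]
264 [(292, 622, 75, 233), (295, 618, 74, 234), (298, 615, 74, 234), (301, 612, 76, 233), (304, 610, 81, 230), (319, 601, 122, 206)]
267 [(295, 619, 78, 235), (298, 615, 78, 236), (301, 613, 81, 234), (304, 610, 85, 232), (307, 617, 124, 207), (319, 602, 125, 209)]
270 [(295, 621, 85, 235), (298, 617, 85, 235), (301, 614, 85, 235), (304, 611, 90, 233)]
273 [(295, 624, 96, 232), (298, 619, 91, 235), (301, 615, 91, 235), (304, 612, 94, 234), (307, 611, 102, 230), (322, 598, 125, 217)]
276 [(298, 620, 98, 235), (301, 617, 97, 236), (304, 614, 100, 234), (307, 611, 105, 232), (310, 612, 123, 221), (313, 609, 124, 221), (316, 605, 124, 221), (319, 601, 124, 222)]
279 [(298, 623, 107, 233), (301, 618, 104, 235), (304, 615, 105, 235), (307, 612, 109, 233), (310, 612, 123, 225), (313, 608, 124, 225), (316, 605, 123, 226), (319, 601, 125, 225), (322, 598, 125, 226)]
282 [(301, 620, 112, 235), (304, 616, 111, 235), (307, 614, 115, 234), (310, 612, 124, 229), (313, 608, 123, 230), (316, 605, 124, 229), (319, 601, 124, 230)]
285 [(301, 622, 121, 234), (304, 618, 119, 235), (307, 615, 120, 235)]
288 []
291 []
```

View pics/w1c.png

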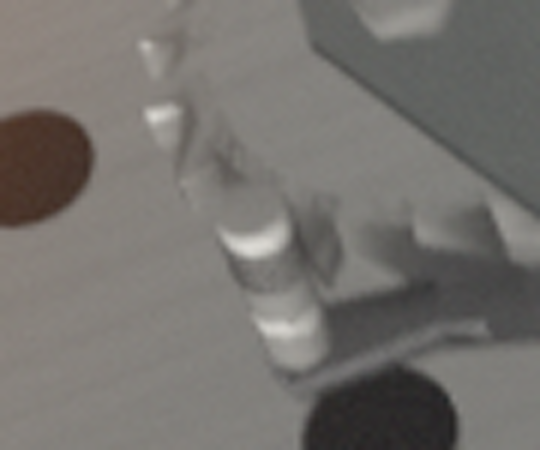

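The pin's end face is at y≈0.0745 and its axis at x≈0.616, z≈0.228, which agrees with the scene-camera estimate. I'll square the jaws and stage 90 mm back along the approach.

```bash
python3 -c "
from h import *
rows([np.array([.607,.044,.2845])],-.074,step=.04)"
```

```text
0 [0.08, 0.15, -0.02] -0.074
1 [0.07, 0.15, -0.03] 0.0
2 [0.07, 0.15, -0.03] 0.0
3 [0.07, 0.15, -0.03] 0.0
4 [0.07, 0.15, -0.03] 0.0
```

Call:
move_arm:
  increments:
    - {"grip": 0.3,"linear": [0.08,0.15,-0.02],"twist": -0.074}
    - {"grip": 0.3,"linear": [0.07,0.15,-0.03],"twist": 0}
    - {"grip": 0.3,"linear": [0.07,0.15,-0.03],"twist": 0}
    - {"grip": 0.3,"linear": [0.07,0.15,-0.03],"twist": 0}
    - {"grip": 0.3,"linear": [0.04,0.1,-0.03],"twist": 0}

```text
clock: 7.15
eef_pos: [0.6064, 0.0315, 0.2765]
tool_rot: [0.353, 0.646, -0.277, -0.617]
ft_force: [0.1, 0.7, 0.1]
grip_width: 0.06
```

```bash
python3 -c "
from h import *
o,M=st(); t=np.array([.6165,.086,.228])+.019*M[:,1]; print(t, plan(t-o['eef_pos']), 'tz.pin',M[:,2]@[.042,.999,0])"
```

```text
7.15 q [-0.256  0.442  0.247  1.428  0.652 -1.795] p [0.6064 0.0315 0.2765] ty [ 0.114  0.597 -0.794] tz [-0.993  0.078 -0.084] F [0.1 0.7 0.1] w 0.06
[0.61866616 0.09735181 0.21291875] [ 0.072  0.456 -0.008] tz.pin 0.035874706178592106
```

Call:
move_arm:
  increments:
    - {"grip": 0.3,"linear": [0.04,0.08,-0.005],"twist": 0}
    - {"grip": 0.3,"linear": [0.03,0.1,0],"twist": 0}
    - {"grip": 0.3,"linear": [0,0.1,0],"twist": 0}
    - {"grip": 0.3,"linear": [0,0.1,0],"twist": 0}
    - {"grip": 0.3,"linear": [0,0.05,0],"twist": 0}

```text
clock: 7.65
eef_pos: [0.6138, 0.0994, 0.2076]
tool_rot: [0.35, 0.642, -0.28, -0.622]
ft_force: [0.2, 0.5, -1.0]
grip_width: 0.06
```

```bash
python3 -c "
from h import *
o,M=st(); t=np.array([.6165,.086,.228])+.019*M[:,1]; print(t, plan(t-o['eef_pos']), 'tz.pin',M[:,2]@[.042,.999,0])
snap('wrist','w2')"
```

```text
7.65 q [-0.14   0.458  0.091  1.182  0.652 -1.651] p [0.6138 0.0994 0.2076] ty [ 0.102  0.598 -0.795] tz [-0.995  0.076 -0.07 ] F [ 0.2  0.5 -1. ] w 0.06
[0.61843773 0.09736703 0.21289915] [ 0.008 -0.025 -0.026] tz.pin 0.03433701894312443
```

View pics/w2.png

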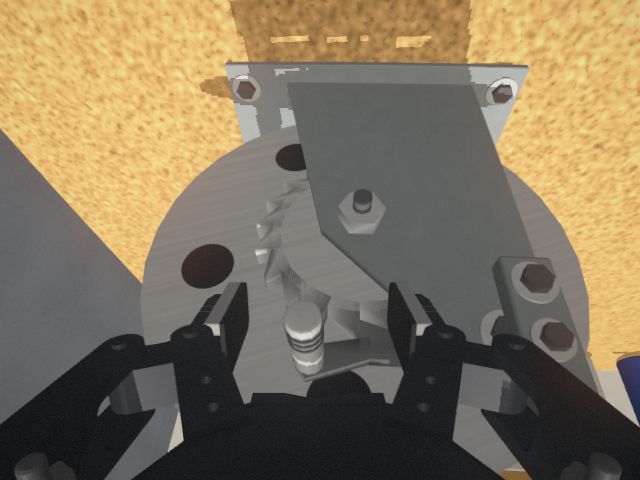

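The pin tip is at (305,318), between the open pads and slightly left of their centre. I'll check the offset along the jaw direction.

```bash
python3 -c "
from h import *
z=np.load('pics/w2.npz'); M=R.from_quat(z['q']).as_matrix()
for r in (316,324,335,345,355,365):
    us=np.arange(270,345); W=world('wrist','w2',np.c_[us,us*0+r]); T=(W-z['p'])@M*1000
    m=(abs(T[:,1]+19)<30)&(W[:,1]<.125)&(W[:,2]>.219); 
    if m.sum(): print(r,us[m][[0,-1]],'tool z',T[m][:,2].min().round(1),T[m][:,2].max().round(1),'x',T[m][:,0].mean().round(1),'y',T[m][:,1].mean().round(1),'W',(W[m].mean(0)*1000).round(0), (W[m][:,2].max()*1000).round())"
```

```text
316 [283 321] tool z -12.6 0.8 x -6.9 y -31.3 W [616.  75. 229.] 230.0
324 [284 323] tool z -12.2 1.6 x -4.9 y -33.3 W [616.  75. 232.] 233.0
335 [286 323] tool z -11.8 1.7 x -0.6 y -33.4 W [615.  79. 234.] 236.0
345 [289 344] tool z -11.3 12.1 x 14.1 y -17.0 W [613. 101. 230.] 236.0
355 [292 344] tool z -11.1 11.9 x 21.3 y -13.5 W [613. 108. 231.] 236.0
365 [295 342] tool z -10.5 10.8 x 29.0 y -9.6 W [613. 117. 233.] 236.0
```

Call:
move_arm:
  increments:
    - {"grip": 0.3,"linear": [0,-0.022,-0.028],"twist": 0}
    - {"grip": 0.5,"linear": [0,0,0],"twist": 0}
    - {"grip": 0.6,"linear": [0,0,0],"twist": 0}
    - {"grip": 0.65,"linear": [0,0,0],"twist": 0}
    - {"grip": 0.7,"linear": [0,0,0],"twist": 0}

```text
clock: 8.2
eef_pos: [0.62, 0.0944, 0.2125]
tool_rot: [0.351, 0.642, -0.279, -0.622]
ft_force: [-0.1, -0.5, 0.7]
grip_width: 0.0256
```

```bash
python3 -c "
from h import *
o,M=st(); t=np.array([.6163,.086,.228])+.019*M[:,1]; print(t, plan(t-o['eef_pos']))"
```

```text
8.2 q [-0.147  0.468  0.12   1.204  0.652 -1.656] p [0.62   0.0944 0.2125] ty [ 0.103  0.598 -0.795] tz [-0.994  0.078 -0.07 ] F [-0.1 -0.5  0.7] w 0.0256
[0.61826345 0.09735831 0.2128959 ] [0.013 0.006 0.01 ]
```

Call:
move_arm:
  increments:
    - {"grip": 0.75,"linear": [0.01,0.005,0.006],"twist": 0}
    - {"grip": 0.8,"linear": [0,0,0],"twist": 0}
    - {"grip": 0.85,"linear": [0,0,0],"twist": 0}
    - {"grip": 1.0,"linear": [0,0,0],"twist": 0}
    - {"grip": 1.0,"linear": [0,0,0],"twist": 0}

```text
clock: 8.7
eef_pos: [0.6183, 0.0961, 0.2136]
tool_rot: [0.351, 0.642, -0.279, -0.622]
ft_force: [-0.1, -0.6, -0.0]
grip_width: 0.0125
```

```bash
python3 -c "
from h import *
o,M=st()
for a in (.06,.12,.18,.25):
    a0=np.arctan2(12,88); d=89*np.array([np.cos(a0+a)-np.cos(a0),np.sin(a0+a)-np.sin(a0)]); dw=np.array([d[0],-.042*d[0],d[1]])/1000; print(a,dw.round(4),plan(dw))"
```

```text
8.7 q [-0.144  0.462  0.115  1.202  0.651 -1.653] p [0.6183 0.0961 0.2136] ty [ 0.104  0.597 -0.796] tz [-0.994  0.078 -0.071] F [-0.1 -0.6 -0. ] w 0.0125
0.06 [-0.0009  0.      0.0053] [ 0.016 -0.021  0.003]
0.12 [-0.0021  0.0001  0.0105] [ 0.032 -0.042  0.007]
0.18 [-0.0036  0.0002  0.0156] [ 0.047 -0.063  0.012]
0.25 [-0.0057  0.0002  0.0214] [ 0.065 -0.088  0.021]
```

Call:
move_arm:
  increments:
    - {"grip": 1.0,"linear": [0.016,-0.021,0.003],"twist": 0}
    - {"grip": 1.0,"linear": [0.016,-0.021,0.004],"twist": 0}
    - {"grip": 1.0,"linear": [0.016,-0.021,0.005],"twist": 0}
    - {"grip": 1.0,"linear": [0.016,-0.021,0.007],"twist": 0}
    - {"grip": 1.0,"linear": [0,0,0],"twist": 0}

```text
clock: 9.2
eef_pos: [0.6132, 0.0963, 0.2346]
tool_rot: [0.352, 0.642, -0.281, -0.621]
ft_force: [-0.3, -0.5, -3.2]
grip_width: 0.0122
```

```bash
python3 -c "
from h import *
o,M=st(); snap('wrist','w3')"
```

```text
9.2 q [-0.144  0.439  0.136  1.246  0.648 -1.655] p [0.6132 0.0963 0.2346] ty [ 0.104  0.595 -0.797] tz [-0.994  0.077 -0.072] F [-0.3 -0.5 -3.2] w 0.0122
```

View pics/w3.png

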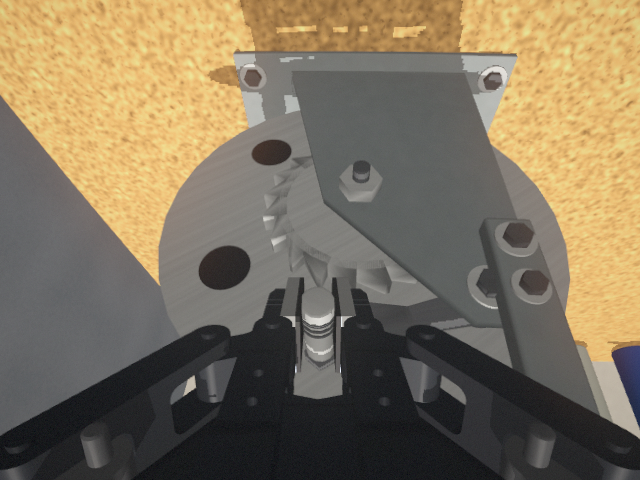

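The pin is held between the pads at (318,320). The tool went up 21 mm, so the pawl is at about 0.25 rad, and the 3.2 N load fits the pawl's weight. I'll hold it while the drum runs back.

Call:
move_arm:
  increments:
    - {"grip": 1.0,"linear": [0,0,0],"twist": 0}
    - {"grip": 1.0,"linear": [0,0,0],"twist": 0}
    - {"grip": 1.0,"linear": [0,0,0],"twist": 0}
    - {"grip": 1.0,"linear": [0,0,0],"twist": 0}
    - {"grip": 1.0,"linear": [0,0,0],"twist": 0}

```text
clock: 9.75
eef_pos: [0.6134, 0.0963, 0.2341]
tool_rot: [0.352, 0.642, -0.28, -0.621]
ft_force: [0.4, 0.2, -1.5]
grip_width: 0.0116
```

Call:
move_arm:
  increments:
    - {"grip": 1.0,"linear": [0,0,0],"twist": 0}
    - {"grip": 1.0,"linear": [0,0,0],"twist": 0}
    - {"grip": 1.0,"linear": [0,0,0],"twist": 0}
    - {"grip": 1.0,"linear": [0,0,0],"twist": 0}
    - {"grip": 1.0,"linear": [0,0,0],"twist": 0}

```text
clock: 10.25
eef_pos: [0.6134, 0.0963, 0.2341]
tool_rot: [0.352, 0.642, -0.28, -0.621]
ft_force: [0.0, -0.4, -1.7]
grip_width: 0.0118
```

```bash
cat >> h.py <<'E'
def diff(a,b):
    "mean abs change on the drum flange area (rows 130-270, cols 165-265 of the wrist view)"
    A,B=[cv2.imread(f'pics/{x}.png',0)[120:310,165:265].astype(float) for x in (a,b)]; return np.abs(A-B).mean().round(2)
E
python3 -c "
from h import *
st(); snap('wrist','w4'); print(diff('w3','w4'))"
```

```text
10.25 q [-0.144  0.44   0.135  1.245  0.649 -1.655] p [0.6134 0.0963 0.2341] ty [ 0.104  0.595 -0.797] tz [-0.994  0.077 -0.072] F [ 0.  -0.4 -1.7] w 0.0118
16.51
```

Call:
move_arm:
  increments:
    - {"grip": 1.0,"linear": [0,0,0],"twist": 0}
    - {"grip": 1.0,"linear": [0,0,0],"twist": 0}
    - {"grip": 1.0,"linear": [0,0,0],"twist": 0}
    - {"grip": 1.0,"linear": [0,0,0],"twist": 0}
    - {"grip": 1.0,"linear": [0,0,0],"twist": 0}

```text
clock: 10.8
eef_pos: [0.6134, 0.0963, 0.2341]
tool_rot: [0.352, 0.642, -0.28, -0.621]
ft_force: [1.4, -0.1, -1.9]
grip_width: 0.0123
```

```bash
python3 -c "
from h import *
st(); snap('wrist','w5'); print(diff('w4','w5'))"
```

```text
10.8 q [-0.144  0.44   0.135  1.245  0.649 -1.655] p [0.6134 0.0963 0.2341] ty [ 0.104  0.595 -0.797] tz [-0.994  0.077 -0.072] F [ 1.4 -0.1 -1.9] w 0.0123
19.21
```

The drum is turning and the hold is steady. I'll wait out more than the longest run time.

Call:
move_arm:
  increments:
    - {"grip": 1.0,"linear": [0,0,0],"twist": 0}
    - {"grip": 1.0,"linear": [0,0,0],"twist": 0}
    - {"grip": 1.0,"linear": [0,0,0],"twist": 0}
    - {"grip": 1.0,"linear": [0,0,0],"twist": 0}
    - {"grip": 1.0,"linear": [0,0,0],"twist": 0}

```text
clock: 11.35
eef_pos: [0.6134, 0.0963, 0.2341]
tool_rot: [0.352, 0.642, -0.28, -0.621]
ft_force: [1.0, -0.4, -2.6]
grip_width: 0.0124
```

Call:
move_arm:
  increments:
    - {"grip": 1.0,"linear": [0,0,0],"twist": 0}
    - {"grip": 1.0,"linear": [0,0,0],"twist": 0}
    - {"grip": 1.0,"linear": [0,0,0],"twist": 0}
    - {"grip": 1.0,"linear": [0,0,0],"twist": 0}
    - {"grip": 1.0,"linear": [0,0,0],"twist": 0}

```text
clock: 11.85
eef_pos: [0.6134, 0.0963, 0.2341]
tool_rot: [0.352, 0.642, -0.28, -0.621]
ft_force: [-0.1, -0.6, -1.7]
grip_width: 0.0122
```

Call:
move_arm:
  increments:
    - {"grip": 1.0,"linear": [0,0,0],"twist": 0}
    - {"grip": 1.0,"linear": [0,0,0],"twist": 0}
    - {"grip": 1.0,"linear": [0,0,0],"twist": 0}
    - {"grip": 1.0,"linear": [0,0,0],"twist": 0}
    - {"grip": 1.0,"linear": [0,0,0],"twist": 0}

```text
clock: 12.35
eef_pos: [0.6134, 0.0963, 0.2341]
tool_rot: [0.352, 0.642, -0.28, -0.621]
ft_force: [1.0, -0.0, -1.6]
grip_width: 0.012
```

Call:
move_arm:
  increments:
    - {"grip": 1.0,"linear": [0,0,0],"twist": 0}
    - {"grip": 1.0,"linear": [0,0,0],"twist": 0}
    - {"grip": 1.0,"linear": [0,0,0],"twist": 0}
    - {"grip": 1.0,"linear": [0,0,0],"twist": 0}
    - {"grip": 1.0,"linear": [0,0,0],"twist": 0}

```text
clock: 12.85
eef_pos: [0.6134, 0.0963, 0.2341]
tool_rot: [0.352, 0.642, -0.28, -0.621]
ft_force: [1.1, -1.0, -1.6]
grip_width: 0.0119
```

Call:
move_arm:
  increments:
    - {"grip": 1.0,"linear": [0,0,0],"twist": 0}
    - {"grip": 1.0,"linear": [0,0,0],"twist": 0}
    - {"grip": 1.0,"linear": [0,0,0],"twist": 0}
    - {"grip": 1.0,"linear": [0,0,0],"twist": 0}
    - {"grip": 1.0,"linear": [0,0,0],"twist": 0}

```text
clock: 13.35
eef_pos: [0.6134, 0.0963, 0.2341]
tool_rot: [0.352, 0.642, -0.28, -0.621]
ft_force: [-0.0, -0.1, -2.2]
grip_width: 0.0123
```

Call:
move_arm:
  increments:
    - {"grip": 1.0,"linear": [0,0,0],"twist": 0}
    - {"grip": 1.0,"linear": [0,0,0],"twist": 0}
    - {"grip": 1.0,"linear": [0,0,0],"twist": 0}
    - {"grip": 1.0,"linear": [0,0,0],"twist": 0}
    - {"grip": 1.0,"linear": [0,0,0],"twist": 0}

```text
clock: 13.85
eef_pos: [0.6134, 0.0963, 0.2341]
tool_rot: [0.352, 0.642, -0.28, -0.621]
ft_force: [-0.0, -0.6, -2.1]
grip_width: 0.0121
```

Call:
move_arm:
  increments:
    - {"grip": 1.0,"linear": [0,0,0],"twist": 0}
    - {"grip": 1.0,"linear": [0,0,0],"twist": 0}
    - {"grip": 1.0,"linear": [0,0,0],"twist": 0}
    - {"grip": 1.0,"linear": [0,0,0],"twist": 0}
    - {"grip": 1.0,"linear": [0,0,0],"twist": 0}

```text
clock: 14.35
eef_pos: [0.6134, 0.0963, 0.2341]
tool_rot: [0.352, 0.642, -0.28, -0.621]
ft_force: [1.4, -0.6, -1.4]
grip_width: 0.012
```

Call:
move_arm:
  increments:
    - {"grip": 1.0,"linear": [0,0,0],"twist": 0}
    - {"grip": 1.0,"linear": [0,0,0],"twist": 0}
    - {"grip": 1.0,"linear": [0,0,0],"twist": 0}
    - {"grip": 1.0,"linear": [0,0,0],"twist": 0}
    - {"grip": 1.0,"linear": [0,0,0],"twist": 0}

```text
clock: 14.85
eef_pos: [0.6134, 0.0963, 0.2342]
tool_rot: [0.352, 0.642, -0.28, -0.621]
ft_force: [0.5, -0.8, -1.9]
grip_width: 0.012
```

```bash
python3 -c "
from h import *
st(); snap('wrist','w6'); print(diff('w5','w6'))"
```

```text
14.85 q [-0.144  0.44   0.135  1.245  0.649 -1.655] p [0.6134 0.0963 0.2342] ty [ 0.104  0.595 -0.797] tz [-0.994  0.077 -0.072] F [ 0.5 -0.8 -1.9] w 0.012
12.84
```

Call:
move_arm:
  increments:
    - {"grip": 1.0,"linear": [0,0,0],"twist": 0}
    - {"grip": 1.0,"linear": [0,0,0],"twist": 0}
    - {"grip": 1.0,"linear": [0,0,0],"twist": 0}
    - {"grip": 1.0,"linear": [0,0,0],"twist": 0}
    - {"grip": 1.0,"linear": [0,0,0],"twist": 0}

```text
clock: 15.4
eef_pos: [0.6134, 0.0963, 0.2341]
tool_rot: [0.352, 0.642, -0.28, -0.621]
ft_force: [0.6, -0.3, -2.5]
grip_width: 0.0119
```

```bash
python3 -c "
from h import *
st(); snap('wrist','w7'); print(diff('w6','w7'))"
```

```text
15.4 q [-0.144  0.44   0.135  1.245  0.649 -1.655] p [0.6134 0.0963 0.2341] ty [ 0.104  0.595 -0.797] tz [-0.994  0.077 -0.072] F [ 0.6 -0.3 -2.5] w 0.0119
1.07
```

View pics/w7.png

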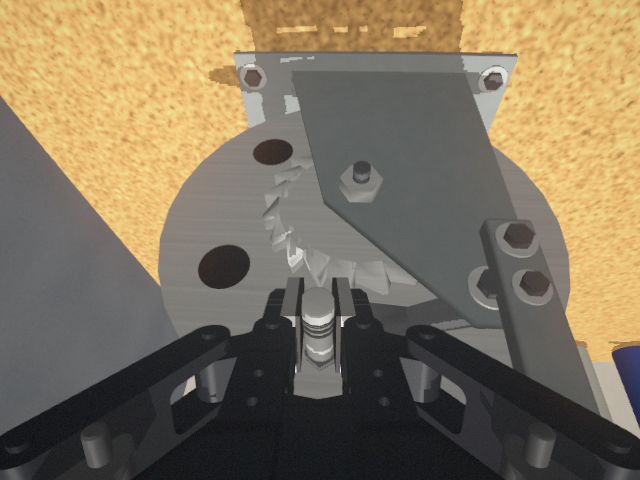

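The drum has stopped: the last two frames, 0.55 s apart, match, more than 6 s after the lift. The pin is still in the pads at (318,320). Now I lower it back along the arc.

```bash
python3 -c "
from h import *
o,M=st(); print(plan(np.array([.6183,.0961,.2138])-o['eef_pos']))"
```

```text
15.45 q [-0.144  0.44   0.135  1.245  0.649 -1.655] p [0.6134 0.0963 0.2341] ty [ 0.104  0.595 -0.797] tz [-0.994  0.077 -0.072] F [ 0.1  0.4 -2.2] w 0.0122
[-0.061  0.083 -0.017]
```

Call:
move_arm:
  increments:
    - {"grip": 1.0,"linear": [-0.016,0.021,-0.007],"twist": 0}
    - {"grip": 1.0,"linear": [-0.016,0.021,-0.005],"twist": 0}
    - {"grip": 1.0,"linear": [-0.016,0.021,-0.004],"twist": 0}
    - {"grip": 1.0,"linear": [-0.012,0.016,-0.003],"twist": 0}
    - {"grip": 1.0,"linear": [0,0,0],"twist": 0}

```text
clock: 15.95
eef_pos: [0.6183, 0.0959, 0.2136]
tool_rot: [0.351, 0.642, -0.28, -0.621]
ft_force: [-1.3, -1.3, 0.5]
grip_width: 0.0126
```

```bash
python3 -c "
from h import *
o,M=st(); print(plan(np.array([.6183,.0961,.2138])-o['eef_pos']))"
```

```text
15.95 q [-0.144  0.463  0.116  1.203  0.65  -1.655] p [0.6183 0.0959 0.2136] ty [ 0.103  0.596 -0.796] tz [-0.995  0.077 -0.071] F [-1.3 -1.3  0.5] w 0.0126
[ 0.001 -0.    -0.   ]
```

The tool is back at the exact grip pose and carries no load, so I open the gripper.

Call:
move_arm:
  increments:
    - {"grip": 0.8,"linear": [0,0,0],"twist": 0}
    - {"grip": 0.6,"linear": [0,0,0],"twist": 0}
    - {"grip": 0.4,"linear": [0,0,0],"twist": 0}
    - {"grip": 0.3,"linear": [0,0,0],"twist": 0}
    - {"grip": 0.3,"linear": [0,0,0],"twist": 0}

```text
clock: 16.45
eef_pos: [0.619, 0.0963, 0.2141]
tool_rot: [0.351, 0.642, -0.279, -0.622]
ft_force: [-0.2, -0.3, 0.2]
grip_width: 0.06
```

Call:
move_arm:
  increments:
    - {"grip": 0.3,"linear": [0,-0.1,0],"twist": 0}
    - {"grip": 0.3,"linear": [0,-0.15,0],"twist": 0}
    - {"grip": 0.3,"linear": [0,-0.2,0],"twist": 0}
    - {"grip": 0.3,"linear": [0,-0.2,0],"twist": 0}
    - {"grip": 0.3,"linear": [0,0,0],"twist": 0}

```text
clock: 16.95
eef_pos: [0.6039, 0.0177, 0.3198]
tool_rot: [0.35, 0.641, -0.28, -0.622]
ft_force: [0.9, -0.3, 0.8]
grip_width: 0.0598
```

```bash
python3 -c "
from h import *
st(); im,d=snap('wrist','w8'); snap('scene','s8')
cv2.imwrite('pics/w8c.png',cv2.resize(im[150:330,200:440],None,fx=3,fy=3,interpolation=2))
vs,us=np.mgrid[200:330,230:380]; uv=np.c_[us.ravel(),vs.ravel()]
W=world('wrist','w8',uv)*1000; m=(W[:,1]>70)&(W[:,1]<110)&(W[:,2]>205)&(W[:,2]<275)&(W[:,0]>595)&(W[:,0]<640)
print(m.sum(),'x',np.percentile(W[m][:,0],[2,98]).round(1),'ztop',np.percentile(W[m][:,2],[2,98]).round(1),'y',W[m][:,1].min().round(1))
f=m&(W[:,1]<77); print('tip face',W[f].mean(0).round(1),np.ptp(W[f],axis=0).round(1))"
```

```text
16.95 q [-0.278  0.449  0.371  1.577  0.646 -1.824] p [0.6039 0.0177 0.3198] ty [ 0.1    0.598 -0.795] tz [-0.995  0.076 -0.068] F [ 0.9 -0.3  0.8] w 0.0598
700 x [610.  623.3] ztop [224.  236.1] y 73.3
tip face [616.1  74.8 229.8] [13.1  3.7 14.4]
```

View pics/w8c.png

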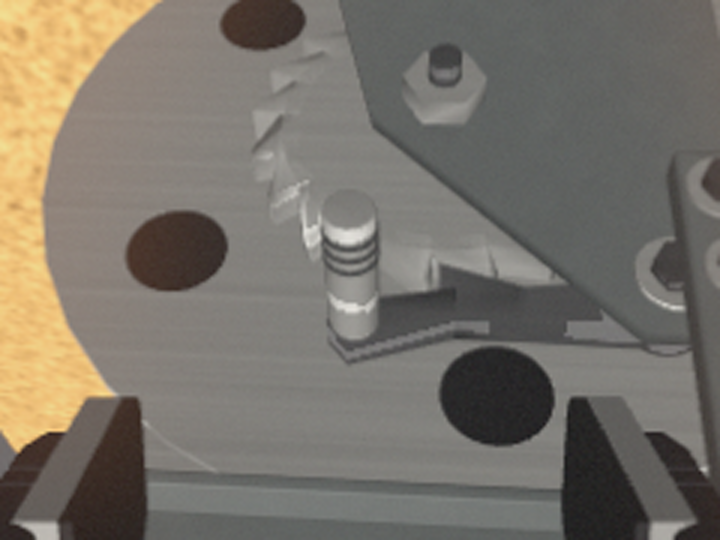

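The picture shows the pin free at crop (350,265) between the open, withdrawn fingers, with the pawl down on the wheel. Its top is at z = 236 mm and its tip at (616, 75), both as before the lift. I'm handing in.

```bash
python3 -c "
from h import *
a,b=[cv2.imread(f'pics/{x}.png',0).astype(float) for x in('scene0','s8')]; print('bystander change',np.abs(a-b)[235:400,150:300].mean().round(2))
print(bot.job_done())"
```

```text
bystander change 22.96
the job is handed in; nothing more can be done
None
```

View pics/s8.png

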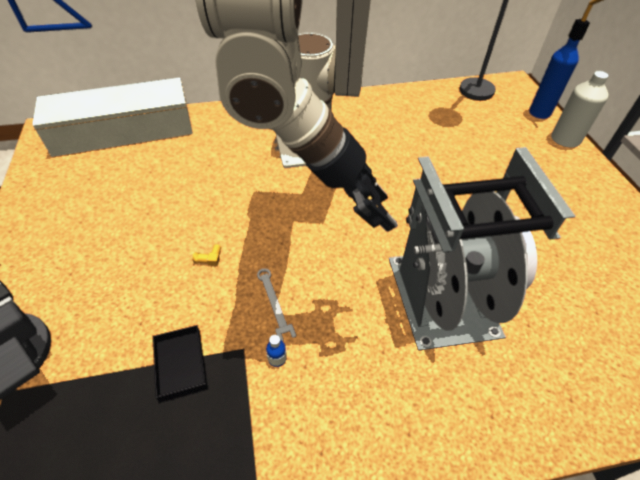

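The mainspring is let down, the pawl is back in the teeth and released, and the job was handed in at about 17 s of the 48 s allowed. `job_done()` gives no verdict.

- **Lean:** Moves could not tilt the tool directly. I tipped it by pushing upward with joint 4 at its limit, which gave about 38° of lean toward the reel. I carried that lean back to the pin.
- **Lift and hold:** I gripped the pin and raised it about 21 mm, which puts the pawl at about 0.25 rad. I held it there for just over 6 s.
- **Drum:** It turned at first, then two frames 0.55 s apart showed no movement. I saw that it had stopped, but could not read its angle as exactly 0.
- **Pawl:** I lowered it to the original grip pose with no load left, opened the gripper and backed off about 130 mm. The pin's top is at z = 236 mm and its tip at (616, 75), the same as before the lift.
- **Forces:** Readings at the wrist, taken at the end of each move, stayed within a few newtons.
- **Bystanders:** My automatic before/after image check showed a large change (22.96) over the wrench and oil bottle area. The final scene picture shows this is the arm's shadow. The wrench, oil bottle, brass swivel and tray are where they were, and the arm is clear of everything.

The gripper read 12–12.6 mm on a pin given as 14 mm. The grip held without slipping.

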